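# Put the testers on charge and shut the lapped cabinet

### The job

Put the testers away for charging: hang each one by its handle on a hook of its own in the cabinet and put the yellow battery packs into the blue tray, not on top of each other. With all testers hung, shut the cabinet fully, the leaf with the blue set-back edge first and the leaf with the orange overlapping strip last so that the edges lap. Once both leaves are shut, throw the red-ball lever right over to switch the charging on; leave everything else on the bench as it is.

Things in the scene. Friction and masses are not known exactly. Their poses are not given: they have to be found in the camera images.
- cabinet: Charging cabinet fixed on the bench: grey frame, open at the top and front, 360 wide (its y), 150 deep, side walls and rear top rail 200 high. Origin on the bench at the middle of the front opening; its x axis points into the cabinet (away from the robot), y towards the leaf with the blue edge, z up.
- hook1 (a point): Hook 1 (+y side): where the middle of a hung tester's handle bar rests, 181 mm above the bench, 65 mm inside the front opening; axes as the cabinet's. Pair of yellow 8 mm rods from the rear rail, 28 mm to each side of this point in y (48 mm free between), dipping to a V notch here; undersides at 166 mm, front tips 186 mm high and 22 mm in front of this point
- hook2 (a point): Hook 2 (middle): where the middle of a hung tester's handle bar rests, 181 mm above the bench, 65 mm inside the front opening; axes as the cabinet's. Pair of yellow 8 mm rods from the rear rail, 28 mm to each side of this point in y (48 mm free between), dipping to a V notch here; undersides at 166 mm, front tips 186 mm high and 22 mm in front of this point
- hook3 (a point): Hook 3 (-y side): where the middle of a hung tester's handle bar rests, 181 mm above the bench, 65 mm inside the front opening; axes as the cabinet's. Pair of yellow 8 mm rods from the rear rail, 28 mm to each side of this point in y (48 mm free between), dipping to a V notch here; undersides at 166 mm, front tips 186 mm high and 22 mm in front of this point
- leaf_rebated (a joint): Left leaf (+y side), white, blue set-back edge: angle in rad, 0 = shut, 1.75 = wide open towards the robot. 178 wide from the hinge, 14 thick, from 18 to 198 mm above the bench. Stiff hinge, stays put; about 1 N at 150 mm from the hinge moves it. Steel pull on the outer face 125 mm from the hinge, 60 to 120 mm high, 27 mm proud; push the outer face above it
- leaf_flanged (a joint): Right leaf (-y side), white, orange strip (flange) along its free edge: angle in rad, 0 = shut, 1.75 = wide open. Size, hinge and pull as the left leaf; the strip reaches 196 mm from the hinge and laps over the blue edge when both are shut. If this leaf is shut first it blocks the other
- rebated_hinge (a point): Point on the vertical hinge axis of the left leaf, 108 mm above the bench, in the mid-thickness of the panel (its outer face is 7 mm from the axis). It turns with the leaf: its -y axis points along the panel to the free edge, its -x axis is the outward normal of the outer face
- flanged_hinge (a point): Same for the right leaf: its +y axis points along the panel to the free edge, its -x axis is the outward normal of the outer face
- tester1_handle (a point): Middle of the handle bar of the red tester (may be absent; 0.35 kg). Case 50 (x) by 84 (y) by 100 high, upright on the bench, screen (-x) about towards the robot. Black handle on top: 12 mm round bar along y, 72 mm clear between its posts, bar centre 152 mm above the underside, 46 mm clear between bar and case. x through the thickness, z up
- tester2_handle (a point): Middle of the handle bar of the orange tester (may be absent; 0.35 kg). Case 50 (x) by 84 (y) by 100 high, upright on the bench, screen (-x) about towards the robot. Black handle on top: 12 mm round bar along y, 72 mm clear between its posts, bar centre 152 mm above the underside, 46 mm clear between bar and case. x through the thickness, z up
- tester3_handle (a point): Middle of the handle bar of the green tester (may be absent; 0.35 kg). Case 50 (x) by 84 (y) by 100 high, upright on the bench, screen (-x) about towards the robot. Black handle on top: 12 mm round bar along y, 72 mm clear between its posts, bar centre 152 mm above the underside, 46 mm clear between bar and case. x through the thickness, z up
- pack1_center (a point): Centre of a yellow battery pack (may be absent), 60 (x) by 45 (y) by 35 high, black panel on top, lying on the bench in front of the cabinet in the way of the leaves. 0.16 kg
- pack2_center (a point): Centre of a yellow battery pack (may be absent), 60 (x) by 45 (y) by 35 high, black panel on top, lying on the bench in front of the cabinet in the way of the leaves. 0.16 kg
- tray: Blue open tray fixed on the bench at one side of the cabinet, 190 (x) by 120 (y) outside, 35 high, walls and floor 4 thick; origin at the centre of its underside. Both packs fit side by side lying flat, their lengths across the tray
- switch (a joint): Charging switch: steel lever with a red ball on a small grey block at the other side of the cabinet. Angle in rad: 0 = off, leaning to the block's -x side (about towards the robot), 1.0 = on, thrown over to its +x side; about 1 N at the ball moves it and it stays where it is left
- switch_tip (a point): Centre of the red ball (26 mm across) on the lever's end, 80 mm from the lever's pivot, about 92 mm above the bench when off or on; off and on positions are 77 mm apart along the block's x
- switch_base: Grey block of the switch, 70 (x) by 50 (y) by 25 high, fixed; origin at the centre of its underside. The lever swings along its x, pivot 22 mm above the bench
- driver: Screwdriver lying near the robot; origin at its underside; not part of the job, to be left alone
- mouse: Black computer mouse 100 x 58 x 30; origin at its underside; not part of the job, to be left alone
- pencup: Black pen cup, 72 across, 90 high; origin at its underside; not part of the job, to be left alone
- bottle: Small amber bottle, 52 across, 110 high; origin at its underside; not part of the job, to be left alone
- meter: Red multimeter lying flat, 160 x 80 x 36, no handle; origin at its underside; not part of the job, to be left alone
- adapter: White plug adapter block 80 x 50 x 45; origin at its underside; not part of the job, to be left alone
Mind the look-alikes: they are no part of the job. What is shaped like the part that bears pack2_center but purple is not meant.

How it is judged:
By the outcome, as a careful person would: the job done as asked, in the order asked, and still so for the second after the job is handed in, with the robot touching nothing.
Of tester1, tester2, tester3 only 2 to 3 are there at a start; the rules pass over those that are not, and their reading is None.
Of pack1, pack2 only 1 to 2 are there at a start; the rules pass over those that are not, and their reading is None.
At some moment in a run one of pack1, pack2 may be knocked a few centimetres aside while the robot is not near it.
It also fails if it takes over 210 s, if anything falls off the work surface, if the arm or the gripper's body presses on something with over 40 N, if the wrist force passes 120 N, or if a joint passes its speed limit or range.

### The arm

A 6-joint arm with a two-finger parallel gripper is mounted at the origin on the work surface. World frame = base frame: x ahead of the robot, y to its left, z up, the work surface at z = 0. Lengths are in m, angles in rad, forces in N, time in s.
With the tool pointing down it reaches from about 0.25 to 0.775 m from the base axis. Payload 4 kg.
Tool frame: the origin (TCP) lies between the finger pads; the fingertips stand 25 mm ahead of it and the grasp point (between the pads) lies 6 mm ahead of it (robot.tip_reach is the z of the fingertips in the tool frame, in m); z points along the fingers, y is the line along which they close (so a half turn about z gives the same grasp; the last joint's range is limited). The gripper opens to 94 mm and grips with 3 to 60 N. Pads are 16 mm wide; open, the fingers measure 119 mm over their backs; the gripper's body (75 mm by 177 mm) begins 78 mm behind the grasp point.
Start: joints at [1.135, 0.087, 1.371, -0, 1.684, -0.103], TCP at [0.18, 0.52, 0.196] pointing down, gripper open.
Joint ranges: [-3.1, 3.1], [-0.76, 2.03], [0.27, 2.55], [-1.08, 4.22], [0.17, 2.65], [-2.57, 2.57]. Speed limits (rad/s): [2.79, 2.79, 3.14, 3.14, 3.14, 3.14].

### API

Orientations are given as [roll, pitch, yaw] about the fixed x, y, z axes, in that order (R = Rz(yaw) Ry(pitch) Rx(roll)).
In Python, from bench import robot gives the robot as it stands. The module is installed in compiled form; this text tells all that it offers.
- The arm moves only by the shell command python3 -m handwheel 'ROWS'. ROWS is JSON, a list of rows, each a list of 3 entries, a list of its own where there are three numbers: the turn, a rotation vector about the world's x, y, z in units of 90 degrees (1.0 is 90 degrees), then the shift along the world's x, y, z in units of 0.05 m (1.0 is 0.05 m), then the closure, from 0 (fully open) to 1 (shut). A call has 1 to 5 rows; each row shifts and turns the commanded pose from where the row before left it; what a row does not reach is not made up. A row lasts 1/10 s, in which the tool goes at most 50 mm and 8.59 degrees, less where a joint would pass 70% of its speed; a pose out of reach is approached as far as the arm can. A call with a number of a shift or a turn outside -1 to 1 is refused whole. A call with a gripper value outside its range is refused whole. The fingers move at their own pace and stop on an object; the grip force is fixed at half the most. Time passes only in rows, so rows that do not move let the fingers close. It gives the time, the measured TCP pose, the force, the opening and the grip force at its end, in the units of the state.
- robot.get_obs(): the state, without advancing time (a new reading comes with each control period).
- robot.snapshot(name): name is "scene" or "top" or "wrist"; returns (picture, depth): 480x640x3 uint8, red, green, blue; 480x640 float32, m along the optical axis (not along the pixel's ray), 0 where there is no reading.
- robot.calibration(name): a dict with "mtx" (3x3 intrinsics, pixels), "extrinsics" (4x4, takes a point from camera to world coordinates); the wrist camera has in their place "hand_eye" (4x4, takes a point from camera to tool coordinates, whose origin is the TCP and whose axes are the flange's). Camera axes: x right, y down, z forward; pixel columns grow to the right and rows downward; lengths in m; the calibration is good to about 2 mm. The wrist camera is an equidistant fisheye: a pixel r from the principal point sees the ray r / f radians off the axis. A picture is of the moment at which its call begins: read the wrist's pose just before it. calibration takes no time and is no camera call.
- robot.close_job(): hands the job in; it is judged then, once.
Trained networks look in the newest picture that a camera, given by its name, has taken for a name from the list of things; names that differ only in an ending like _2 or _b are one class to them, and where a whole thing is asked for, a point or a joint stands for the part that bears it (a point fixed in the world has none). Each returns a list of dicts, best first, with "p" (0 to 1); they miss things now and then, are a little off and sometimes report something else, mostly with a low value. They report only what shows in the picture. A call takes as long as a camera call. They do not tell look-alikes from the thing itself.
- robot.boxes_of(query, camera): "bbox" ([left, top, right, bottom] in pixels, round what is visible of it).
The state is a dict: "time": time; "joint_positions": joint angles; "qvel": joint speeds; "joint_torque": joint torques, N m; "tool_pos": TCP position; "ee_rot": TCP orientation; "wrist_force": force on the tool from outside, world axes, zero at the start; "wrist_torque": the same for the moment, N m; "width": finger opening in m; "finger_force": force on a finger pad.
Only numpy, scipy, OpenCV 4.12 (cv2) and the standard library are available. Lean on these libraries where they do the work, as an engineer would, in place of code of your own. Each camera call takes 0.05 s, during which the arm holds its last target. There are 200 camera calls.

## Working session

There is one attempt and no reset: what is moved stays moved. The work goes in short steps, Python scripts to look and compute and a shell command to move; the robot and the scene stay as the last step left them, time stands still between calls to the robot, and variables do not carry over. Pictures are saved under pics/ and viewed, at most 14 in all, crops included, and the job is handed in when it is done.

```bash
mkdir -p pics; cat > h.py <<'E'
import numpy as np, cv2
from bench import robot
def snap(cam,name):
    p,d=robot.snapshot(cam); cv2.imwrite(f'pics/{name}.png',p[:,:,::-1]); np.savez(f'pics/{name}.npz',p=p,d=d); return p,d
def cloud(d,cam):
    c=robot.calibration(cam); K=c['mtx'];T=c['extrinsics']
    v,u=np.mgrid[0:480,0:640]
    P=np.stack([(u-K[0,2])/K[0,0]*d,(v-K[1,2])/K[1,1]*d,d],-1)
    W=P@T[:3,:3].T+T[:3,3]; W[d<=0]=np.nan
    return W
E
python3 - <<'E'
from h import *
for c in('top','scene'):
    p,d=snap(c,c+'0'); k=robot.calibration(c); print(c,k['mtx'].round(1).tolist(),k['extrinsics'].round(3).tolist())
print(robot.get_obs())
E
```

```text
top [[601.8, 0.0, 313.9], [0.0, 601.8, 240.9], [0.0, 0.0, 1.0]] [[-0.002, -0.979, 0.202, 0.233], [-1.0, 0.002, -0.002, -0.001], [0.002, -0.202, -0.979, 1.545], [0.0, 0.0, 0.0, 1.0]]
scene [[511.3, 0.0, 315.7], [0.0, 511.3, 244.7], [0.0, 0.0, 1.0]] [[0.217, 0.694, -0.686, 1.279], [0.976, -0.143, 0.164, -0.162], [0.016, -0.705, -0.709, 0.912], [0.0, 0.0, 0.0, 1.0]]
{'time': 0.1, 'joint_positions': array([ 1.13490057e+00,  8.78596150e-02,  1.37206674e+00,  1.00329541e-06,
        1.68361388e+00, -1.03079610e-01]), 'qvel': array([ 2.10960295e-03,  9.64085601e-06, -2.00344179e-03,  3.92721243e-04,
        1.40955151e-03,  2.49141737e-03]), 'joint_torque': array([ 2.49408375e-03, -3.41249943e+01, -3.03302372e+01,  7.20488140e-02,
        3.03765445e-02, -6.88349678e-05]), 'tool_pos': array([0.17946596, 0.51935844, 0.19445144]), 'ee_rot': array([-3.13965551e+00, -2.01392869e-04,  2.80877643e+00]), 'wrist_force': array([-1.09453137, -0.65055989,  0.13070532]), 'wrist_torque': array([ 0.01107692, -0.02080527, -0.02008395]), 'finger_force': 0.0, 'width': 0.09390349834796385}
```

View pics/top0.png

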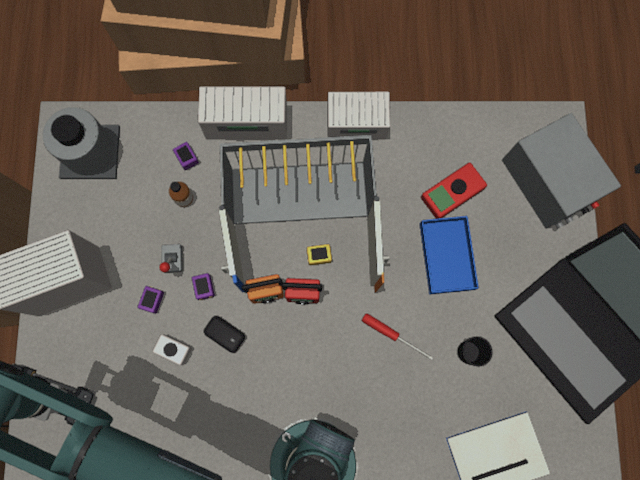

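View pics/scene0.png

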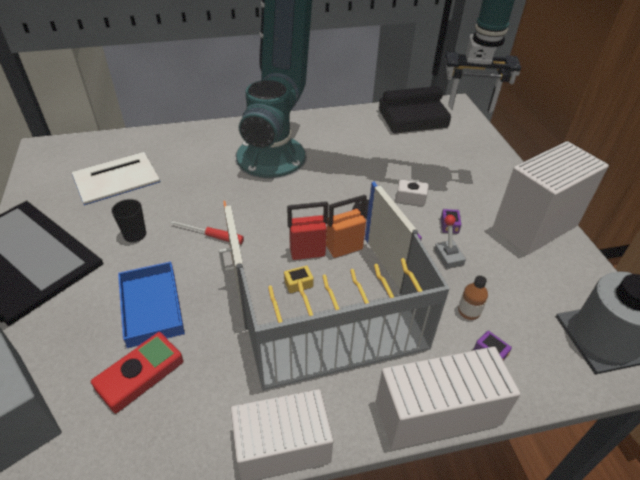

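The top view shows the orange tester at (265,290), the red tester at (302,290), a yellow pack at (319,254), the tray at (450,255), and the switch ball at (165,267). The leaves are open. Purple look-alikes sit at (185,155), (151,299) and (203,286). The green tester and the second pack look absent. Next I'll measure.

```bash
python3 - <<'E'
from h import *
z=np.load('pics/top0.npz');p=z['p'];W=cloud(z['d'],'top')
p=p.astype(int);r,g,b=p[...,0],p[...,1],p[...,2]
v,u=np.mgrid[0:480,0:640]
def box(l,t,R,B): return (u>=l)&(u<R)&(v>=t)&(v<B)
def rep(n,m):
    q=W[m]; q=q[~np.isnan(q[:,0])]
    if len(q)<4: print(n,len(q));return
    rc=cv2.minAreaRect(q[:,:2].astype(np.float32)*1000)
    print(n,len(q),'med',np.median(q,0).round(4),'rect c',np.round(rc[0],1),'sz',np.round(rc[1],1),'ang',round(rc[2],1),'z',q[:,2].min().round(3),q[:,2].max().round(3))
rep('pack',box(300,238,340,270)&(W[...,2]>.028)&(W[...,2]<.045))
rep('tray rim',box(410,208,490,302)&(W[...,2]>.028)&(W[...,2]<.045))
rep('ball',box(150,255,180,280)&(r>120)&(g<80)&(W[...,2]>.06))
rep('swbase',box(155,240,190,280)&(W[...,2]>.019)&(W[...,2]<.03))
rep('wallL',box(215,135,245,210)&(W[...,2]>.19)&(W[...,2]<.21))
rep('wallR',box(360,135,390,200)&(W[...,2]>.19)&(W[...,2]<.21))
rep('rail',box(215,130,390,150)&(W[...,2]>.19)&(W[...,2]<.21))
rep('leafL',box(210,205,250,295)&(W[...,2]>.188)&(W[...,2]<.21))
rep('leafR',box(362,198,395,295)&(W[...,2]>.188)&(W[...,2]<.21))
rep('handle O',box(240,265,282,310)&(W[...,2]>.143)&(W[...,2]<.165))
rep('handle R',box(284,265,330,310)&(W[...,2]>.143)&(W[...,2]<.165))
rep('case O',box(240,265,284,310)&(W[...,2]>.093)&(W[...,2]<.107))
rep('case R',box(284,265,330,310)&(W[...,2]>.093)&(W[...,2]<.107))
y=(r>170)&(g>130)&(b<100)
rods=y&box(230,140,362,195)
n,l,s,c=cv2.connectedComponentsWithStats(rods.astype(np.uint8))
for i in range(1,n):
    if s[i,4]>15: 
        q=W[l==i];q=q[~np.isnan(q[:,0])];q=q[q[:,2]>.15];
        if len(q): print('rod',s[i],'front',q[np.argmin(q[:,0])].round(3),'back',q[np.argmax(q[:,0])].round(3))
img=cv2.resize(z['p'][200:320,200:400,::-1].copy(),(800,480),interpolation=cv2.INTER_CUBIC);cv2.imwrite('pics/c1.png',img)
E
```

```text
pack 401 med [ 0.5127 -0.0148  0.036 ] rect c [513.1 -15.9] sz [46.1 59.8] ang 8.0 z 0.028 0.045
tray rim 607 med [ 0.548  -0.3387  0.0349] rect c [ 526.1 -347.6] sz [218.9 122.6] ang 5.7 z 0.028 0.044
ball 56 med [0.4673 0.3598 0.104 ] rect c [468. 361.] sz [17.2 18.1] ang 5.0 z 0.097 0.116
swbase 311 med [0.5147 0.3566 0.0253] rect c [504.8 363.2] sz [71.1 51.2] ang 3.7 z 0.019 0.03
wallL 325 med [0.7034 0.2099 0.1994] rect c [668.2 187.8] sz [165.6  59.7] ang 1.8 z 0.19 0.209
wallR 245 med [ 0.6993 -0.1399  0.1997] rect c [ 689.  -139.9] sz [161.9  25.4] ang 10.9 z 0.19 0.208
rail 742 med [0.7522 0.0343 0.1992] rect c [749.2  39.9] sz [ 36.2 359.9] ang 0.0 z 0.19 0.209
leafL 493 med [0.507  0.1947 0.1986] rect c [506.7 194.9] sz [185.1  14.7] ang 10.9 z 0.188 0.207
leafR 533 med [ 0.5153 -0.1501  0.1986] rect c [ 514.3 -150.5] sz [197.3  15. ] ang 1.6 z 0.188 0.207
handle O 209 med [0.42   0.1166 0.1576] rect c [419.9 119.2] sz [18.8 94.4] ang 6.2 z 0.145 0.165
handle R 197 med [0.4148 0.0239 0.1575] rect c [415.6  22.6] sz [86.5 12.5] ang 87.8 z 0.143 0.165
case O 509 med [0.413  0.119  0.1002] rect c [419.1 122.1] sz [ 54.7 101. ] ang 6.6 z 0.093 0.107
case R 504 med [0.408  0.0249 0.1005] rect c [414.8  23.6] sz [89.3 51.1] ang 89.5 z 0.093 0.107
rod [327 143   5  39  86] front [ 0.658 -0.042  0.183] back [ 0.751 -0.038  0.189]
rod [350 142   5  39  92] front [ 0.661 -0.099  0.183] back [ 0.754 -0.095  0.188]
rod [306 144   5  39  90] front [0.655 0.005 0.186] back [0.75  0.01  0.186]
rod [262 147   5  39  84] front [0.648 0.113 0.184] back [0.743 0.117 0.183]
rod [283 146   4  39  89] front [0.65  0.061 0.185] back [0.746 0.069 0.182]
rod [239 148   4  39  87] front [0.646 0.167 0.185] back [0.739 0.171 0.186]
```

View pics/c1.png

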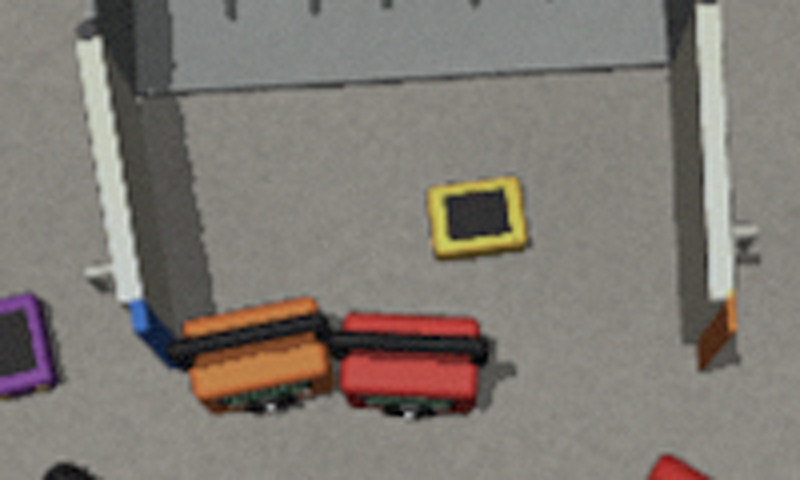

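Two testers (orange and red) and one yellow pack are present. The purple ones are look-alikes. I'll refine the handle lines, tray and hinges.

```bash
python3 - <<'E'
from h import *
z=np.load('pics/top0.npz');p=z['p'].astype(int);W=cloud(z['d'],'top')
r,g,b=p[...,0],p[...,1],p[...,2]
v,u=np.mgrid[0:480,0:640]
def box(l,t,R,B): return (u>=l)&(u<R)&(v>=t)&(v<B)
for n,m in(('O',box(244,265,282,310)),('R',box(285,265,322,310))):
    q=W[m&(W[...,2]>.15)&(W[...,2]<.162)&(r<70)]; k=np.polyfit(q[:,1],q[:,0],1)
    res=q[:,0]-np.polyval(k,q[:,1]);print(n,len(q),'yaw',np.degrees(np.arctan(-k[0])).round(1),'y range',q[:,1].min().round(4),q[:,1].max().round(4),'mid x',np.polyval(k,(q[:,1].min()+q[:,1].max())/2).round(4),res.std().round(4),q[:,2].max().round(4))
q=W[box(410,208,490,302)&(b>110)&(r<90)];q=q[~np.isnan(q[:,0])];rc=cv2.minAreaRect((q[:,:2]*1000).astype(np.float32));print('tray',rc)
for n,m in(('L',box(210,205,250,295)),('R',box(362,198,395,295))):
    q=W[m&(W[...,2]>.19)&(W[...,2]<.205)]; print(n,np.round(cv2.boxPoints(cv2.minAreaRect((q[:,:2]*1000).astype(np.float32))),1).tolist())
print(cv2.boxPoints(cv2.minAreaRect((W[box(300,238,340,270)&(W[...,2]>.028)&(W[...,2]<.045)][:,:2]*1000).astype(np.float32))))
E
```

```text
O 138 yaw 10.4 y range 0.0727 0.1586 mid x 0.4192 0.0032 0.1612
R 145 yaw -2.8 y range -0.0204 0.0632 mid x 0.4142 0.0029 0.1619
tray ((512.2720947265625, -354.9638671875), (190.1899871826172, 132.1102752685547), 5.972500324249268)
L [[414.3999938964844, 184.60000610351562], [417.20001220703125, 170.1999969482422], [598.0999755859375, 204.89999389648438], [595.2999877929688, 219.39999389648438]]
R [[415.5, -145.6999969482422], [416.0, -160.8000030517578], [613.0999755859375, -155.3000030517578], [612.7000122070312, -140.1999969482422]]
[[486.1745    10.554519]
 [494.47357  -48.70163 ]
 [540.1186   -42.308823]
 [531.8195    16.947327]]
```

```bash
python3 -m handwheel '[[[0,0,-0.09],[0,0,1],0],[[0,0,-0.09],[0.31,-0.66,0.3],0],[[0,0,-0.09],[0.31,-0.66,0],0],[[0,0,-0.09],[0.31,-0.66,0],0],[[0,0,-0.09],[0.31,-0.66,0],0]]'
python3 -m handwheel '[[[0,0,-0.09],[0.31,-0.66,0],0],[[0,0,-0.09],[0.31,-0.66,0],0],[[0,0,-0.09],[0.31,-0.66,0],0],[[0,0,-0.09],[0.31,-0.66,0],0],[[0,0,-0.01],[0.31,-0.66,0],0]]'
python3 -m handwheel '[[[0,0,0],[0.31,-0.66,0],0],[[0,0,0],[0.31,-0.66,0],0],[[0,0,0],[0.31,-0.66,0],0],[[0,0,0],[0.31,-0.66,0],0],[[0,0,0],[0.31,-0.66,0],0]]'
python3 -m handwheel '[[[0,0,0],[0,0,0],0],[[0,0,0],[0,0,0],0]]'
```

```text
time: 0.6
tool_pos: [0.2419, 0.3865, 0.2601]
ee_rot: [-3.141, 0.0, 2.097]
wrist_force: [0.4, -0.2, 0.6]
width: 0.0942
finger_force: 0.0
time: 1.1
tool_pos: [0.3193, 0.2214, 0.2601]
ee_rot: [-3.141, 0.0, 1.518]
wrist_force: [0.8, 0.3, -0.1]
width: 0.0936
finger_force: 0.0
time: 1.6
tool_pos: [0.3968, 0.0564, 0.2601]
ee_rot: [-3.141, -0.0, 1.521]
wrist_force: [-0.2, -0.1, -0.3]
width: 0.0941
finger_force: 0.0
time: 1.8
tool_pos: [0.3965, 0.0575, 0.26]
ee_rot: [-3.14, -0.0, 1.519]
wrist_force: [-0.4, -0.8, -0.1]
width: 0.0936
finger_force: 0.0
```

```bash
python3 -m handwheel '[[[0,0,0],[0.35,-0.72,0],0],[[0,0,0],[0,0,-0.7],0],[[0,0,0],[0,0,-0.7],0],[[0,0,0],[0,0,-0.62],0],[[0,0,0],[0,0,0],0]]'
python3 -m handwheel '[[[0,0,0],[0,0,0],1],[[0,0,0],[0,0,0],1],[[0,0,0],[0,0,0],1],[[0,0,0],[0,0,0],1],[[0,0,0],[0,0,0],1]]'
python3 -m handwheel '[[[0,0,0],[0,0,0],1],[[0,0,0],[0,0,0],1],[[0,0,0],[0,0,0.1],1],[[0,0,0],[0,0,0.3],1],[[0,0,0],[0,0,0.3],1]]'
python3 -m handwheel '[[[0,0,0],[0,0,0.4],1],[[0,0,0],[0,0,0.4],1],[[0,0,0],[0,0,0],1]]'
```

```text
time: 2.3
tool_pos: [0.4105, 0.0235, 0.1547]
ee_rot: [-3.131, -0.001, 1.523]
wrist_force: [-0.6, -0.7, -0.4]
width: 0.094
finger_force: 0.0
time: 2.8
tool_pos: [0.4147, 0.0218, 0.1605]
ee_rot: [3.14, 0.0, 1.521]
wrist_force: [0.4, -0.2, 0.2]
width: 0.0575
finger_force: 0.0
time: 3.3
tool_pos: [0.4139, 0.0218, 0.1948]
ee_rot: [-3.141, -0.0, 1.521]
wrist_force: [1.3, 0.3, -0.0]
width: 0.0172
finger_force: 0.0
time: 3.6
tool_pos: [0.4158, 0.0217, 0.2378]
ee_rot: [3.135, 0.0, 1.521]
wrist_force: [1.1, 0.8, 0.4]
width: 0.0004
finger_force: 0.0
```

```bash
python3 -m handwheel '[[[0,0,0],[0,0,0],0.3],[[0,0,0],[0,0,0],0.3],[[0,0,0],[0,0,0],0.3],[[0,0,0],[0,0,0],0.3],[[0,0,0],[0,0,0],0.3]]'
python3 -m handwheel '[[[0,0,0],[0,0,0],0.3],[[0,0,0],[0,0,0],0.3],[[0,0,0],[0,0,0],0.3],[[0,0,0],[0,0,0],0.3],[[0,0,0],[0,0,0],0.3]]'
python3 - <<'E'
from h import *
p,d=snap('top','t1')
cv2.imwrite('pics/t1c.png',cv2.resize(p[200:320,200:400,::-1],(800,480)))
z=np.load('pics/top0.npz')
W=cloud(d,'top');v,u=np.mgrid[0:480,0:640]
q=W[(u>285)&(u<322)&(v>265)&(v<310)&(W[...,2]>.09)&(W[...,2]<.105)]
print(cv2.minAreaRect((q[:,:2]*1000).astype(np.float32)))
E
```

```text
time: 4.1
tool_pos: [0.4139, 0.0219, 0.2339]
ee_rot: [-3.141, -0.0, 1.521]
wrist_force: [-0.9, -0.1, -0.2]
width: 0.0372
finger_force: 0.0
time: 4.6
tool_pos: [0.4142, 0.0219, 0.2346]
ee_rot: [3.141, -0.0, 1.521]
wrist_force: [-0.0, 0.2, -0.3]
width: 0.0659
finger_force: 0.0
((414.315673828125, -11.400318145751953), (9.630918502807617, 46.416290283203125), 89.543212890625)
```

View pics/t1c.png

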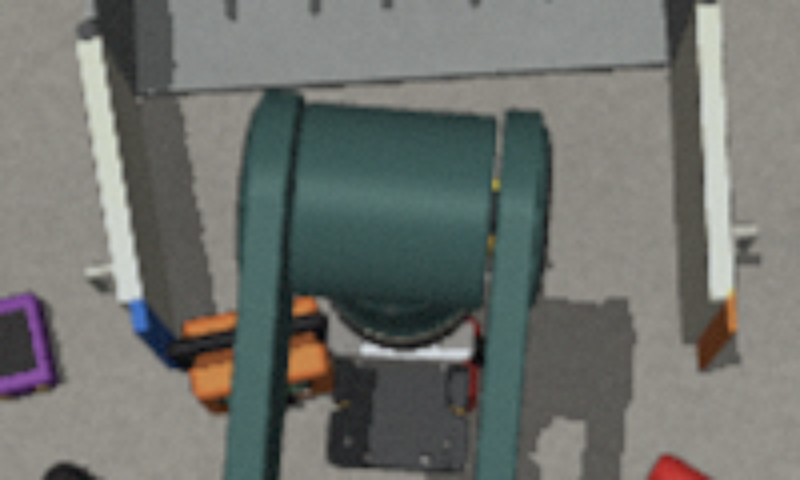

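The top camera view is blocked by the arm, but the red tester's visible edge at (483,345) hasn't moved. I'll regrasp and wait for the grip force this time.

```bash
python3 -m handwheel '[[[0,0,0],[0,0,-0.5],0.3],[[0,0,0],[0,0,-0.5],0.3],[[0,0,0],[0,0,-0.5],0.3],[[0,0,0],[0,0,0],0.3],[[0,0,0],[0,0,0],1]]'
python3 -m handwheel '[[[0,0,0],[0,0,0],1],[[0,0,0],[0,0,0],1],[[0,0,0],[0,0,0],1],[[0,0,0],[0,0,0],1],[[0,0,0],[0,0,0],1]]'
python3 -m handwheel '[[[0,0,0],[0,0,0],1],[[0,0,0],[0,0,0],1],[[0,0,0],[0,0,0],1],[[0,0,0],[0,0,0],1],[[0,0,0],[0,0,0],1]]'
```

```text
time: 5.15
tool_pos: [0.4141, 0.0219, 0.1598]
ee_rot: [-3.141, -0.0, 1.521]
wrist_force: [0.1, -0.2, 1.0]
width: 0.0612
finger_force: 0.0
time: 5.65
tool_pos: [0.4144, 0.0218, 0.1598]
ee_rot: [3.141, 0.0, 1.521]
wrist_force: [-0.3, 0.1, 0.0]
width: 0.021
finger_force: 0.0
time: 6.15
tool_pos: [0.4142, 0.0218, 0.1595]
ee_rot: [3.142, -0.0, 1.521]
wrist_force: [0.3, -1.0, -0.2]
width: 0.0003
finger_force: 0.0
```

```bash
python3 - <<'E'
from h import *
p,d=snap('scene','s2');q=snap('wrist','w2')[0]
a=cv2.resize(p[140:290,230:430,::-1],(400,300));b=cv2.resize(q[:,:,::-1],(400,300))
cv2.imwrite('pics/m2.png',np.vstack([a,b]))
E
```

```text
(no output)
```

View pics/m2.png

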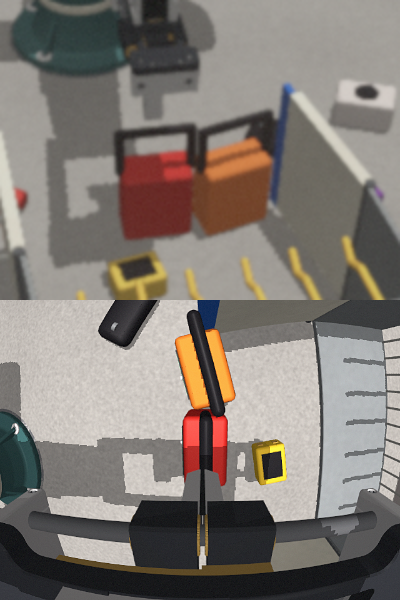

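The fingers are closed with the bar outside the grasp: in the scene crop the fingertip is at (152,115) and the bar at (155,130). I'll check the projections.

```bash
python3 - <<'E'
from h import *
o=robot.get_obs();print(o['tool_pos'],o['ee_rot'],o['joint_positions'])
for c in('scene','top'):
    k=robot.calibration(c);Ti=np.linalg.inv(k['extrinsics'])
    for n,P in(('tcp',o['tool_pos']),('tip',o['tool_pos']-[0,0,.025]),('bar',[.414,.0215,.152]),('caseR top',[.414,.0215,.10])):
        q=Ti[:3,:3]@np.array(P)+Ti[:3,3];q=k['mtx']@q;print(c,n,(q[:2]/q[2]).round(1))
z=np.load('pics/s2.npz');W=cloud(z['d'],'scene')
# finger & bar points
for (u,v) in [(305,190),(306,195),(306,198),(307,202),(307,204),(307,206),(307,208),(307,222)]:
    print(u,v,W[v,u].round(3),z['p'][v,u])
print(robot.tip_reach, robot.calibration('wrist'))
E
```

```text
[0.41419028 0.02185428 0.1594841 ] [ 3.14152645e+00 -5.20958648e-07  1.52075680e+00] [-8.41769147e-02 -2.10769677e-01  1.72353844e+00  2.78501688e-06
  1.62875774e+00 -3.41372229e-02]
scene tcp [307.1 202.3]
scene tip [307.  210.6]
scene bar [306.9 204.8]
scene caseR top [306.8 221.7]
top tcp [302.8 285.2]
top tip [303.  286.6]
top bar [303.  285.7]
top caseR top [303.4 288.5]
305 190 [0.423 0.015 0.204] [109 108 107]
306 195 [0.425 0.017 0.19 ] [111 108 107]
306 198 [0.423 0.017 0.181] [110 107 105]
307 202 [0.231 0.061 0.002] [155 151 147]
307 204 [0.416 0.021 0.156] [67 62 59]
307 206 [0.42  0.021 0.153] [44 37 38]
307 208 [ 0.254  0.056 -0.   ] [117 114 109]
307 222 [0.416 0.022 0.101] [130  50  45]
0.025 {'mtx': array([[371.64829954,   0.        , 323.59335693],
       [  0.        , 371.64829954, 238.56178144],
       [  0.        ,   0.        ,   1.        ]]), 'hand_eye': array([[ 3.52683923e-04, -9.67496947e-01, -2.52882451e-01,
         7.36296968e-02],
       [ 9.99999806e-01,  2.11238097e-04,  5.86484514e-04,
        -3.73764673e-05],
       [-5.14003568e-04, -2.52882609e-01,  9.67496833e-01,
        -1.88704677e-01],
       [ 0.00000000e+00,  0.00000000e+00,  0.00000000e+00,
         1.00000000e+00]])}
```

```bash
python3 - <<'E'
from h import *
p,d=snap('scene','s3');W=cloud(d,'scene');o=robot.get_obs()
m=(abs(W[...,0]-o['tool_pos'][0])<.06)&(abs(W[...,1]-o['tool_pos'][1])<.012)&(W[...,2]>.12)&(W[...,2]<.26)
for z0 in np.arange(.12,.26,.01):
    q=W[m&(abs(W[...,2]-z0)<.005)]; print(round(z0,2),len(q),q.mean(0).round(3) if len(q) else '')
z=np.load('pics/scene0.npz');W=cloud(z['d'],'scene')
m=(abs(W[...,0]-.18)<.07)&(abs(W[...,1]-.52)<.07)&(W[...,2]>.1)
print('start'); 
for z0 in np.arange(.12,.32,.02):
    q=W[m&(abs(W[...,2]-z0)<.01)]; print(round(z0,2),len(q),np.r_[q.min(0),q.max(0)].round(3) if len(q) else '')
cv2.imwrite('pics/s0c.png',np.hstack([cv2.resize(z['p'][30:130,430:530,::-1],(400,400)),cv2.resize(p[130:230,257:357,::-1],(400,400))]))
E
```

```text
0.12 0 
0.13 0 
0.14 1 [0.415 0.012 0.145]
0.15 22 [0.42  0.023 0.152]
0.16 31 [0.417 0.021 0.157]
0.17 4 [0.412 0.02  0.17 ]
0.18 23 [0.422 0.018 0.181]
0.19 30 [0.423 0.018 0.191]
0.2 26 [0.424 0.019 0.201]
0.21 18 [0.424 0.018 0.208]
0.22 0 
0.23 0 
0.24 0 
0.25 0 
0.26 0 
start
0.12 0 
0.14 0 
0.16 0 
0.18 0 
0.2 14 [0.164 0.463 0.203 0.202 0.565 0.21 ]
0.22 81 [0.145 0.457 0.21  0.207 0.568 0.229]
0.24 90 [0.149 0.457 0.23  0.207 0.57  0.25 ]
0.26 92 [0.148 0.456 0.251 0.207 0.573 0.27 ]
0.28 89 [0.147 0.456 0.27  0.208 0.569 0.289]
0.3 69 [0.121 0.45  0.29  0.237 0.582 0.31 ]
```

View pics/s0c.png

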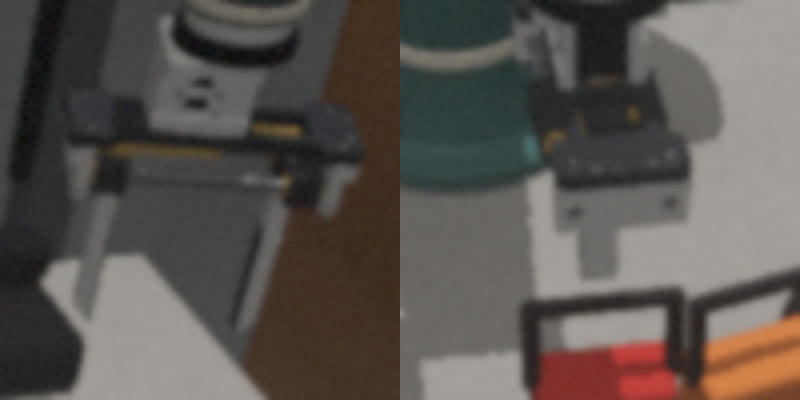

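The fingertips actually sit about 36 mm higher than the reported TCP plus tip_reach implies, both at the start and here. x and y agree. I'll treat it as a z offset, descend further, and verify by the grip.

```bash
python3 -m handwheel '[[[0,0,0],[0,0,0],0.4],[[0,0,0],[0,0,0],0.4],[[0,0,0],[0,0,0],0.4],[[0,0,0],[0,0,0],0.4],[[0,0,0],[0,0,0],0.4]]'
python3 -m handwheel '[[[0,0,0],[0,0,0],0.4],[[0,0,0],[0,0,0],0.4],[[0,0,0],[0,0,-0.24],0.4],[[0,0,0],[0,0,-0.24],0.4],[[0,0,0],[0,0,-0.24],0.4]]'
python3 -m handwheel '[[[0,0,0],[0,0,0],1],[[0,0,0],[0,0,0],1],[[0,0,0],[0,0,0],1],[[0,0,0],[0,0,0],1],[[0,0,0],[0,0,0],1]]'
python3 -m handwheel '[[[0,0,0],[0,0,0],1],[[0,0,0],[0,0,0],1],[[0,0,0],[0,0,0],1],[[0,0,0],[0,0,0],1],[[0,0,0],[0,0,0],1]]'
```

```text
time: 6.8
tool_pos: [0.4142, 0.0218, 0.1595]
ee_rot: [3.142, -0.0, 1.521]
wrist_force: [-0.3, -0.7, 0.2]
width: 0.0369
finger_force: 0.0
time: 7.3
tool_pos: [0.4137, 0.0219, 0.1218]
ee_rot: [-3.14, -0.0, 1.521]
wrist_force: [-0.4, 0.1, 0.5]
width: 0.0561
finger_force: 0.0
time: 7.8
tool_pos: [0.4146, 0.0218, 0.1241]
ee_rot: [3.14, 0.0, 1.521]
wrist_force: [0.4, -0.9, 0.7]
width: 0.0198
finger_force: 0.0
time: 8.3
tool_pos: [0.4147, 0.0218, 0.124]
ee_rot: [3.14, 0.0, 1.521]
wrist_force: [0.9, -0.2, 3.2]
width: 0.011
finger_force: 30.0
```

```bash
python3 -m handwheel '[[[0,0,0],[0,0,0.2],1],[[0,0,0],[0,0,0.4],1],[[0,0,0],[0,0,0.4],1],[[0,0,0],[0,0,0.3],1],[[0,0,0],[0,0,0],1]]'
python3 - <<'E'
from h import *
z=np.load('pics/top0.npz');p=z['p'].astype(int);W=cloud(z['d'],'top')
r,g,b=p[...,0],p[...,1],p[...,2]
k=robot.calibration('top');K=k['mtx'];T=k['extrinsics']
def ray(u,v,zz):
    d=T[:3,:3]@np.array([(u-K[0,2])/K[0,0],(v-K[1,2])/K[1,1],1]);return T[:3,3]+d*(zz-T[2,3])/d[2]
y=np.clip(r-b-40,0,None).astype(float)
for u0 in(241,264,285,308,329,352):
    row=[]
    s=y[140:192,u0-8:u0+8]
    for v in range(150,190,3):
        w=y[v,u0-8:u0+8]
        if w.sum()>60: row.append((v,(w*np.arange(u0-8,u0+8)).sum()/w.sum()))
    a=np.array(row);c=np.polyfit(a[:,0],a[:,1],1)
    vb=max(v for v in range(150,200) if y[v,u0-8:u0+8].max()>60)
    print(u0,'tip row',vb,ray(np.polyval(c,vb),vb+.5,.184).round(4),'20up',ray(np.polyval(c,vb-9),vb-8.5,.175).round(4), np.nanmedian(W[vb-10:vb-7,u0-1:u0+2,2]).round(3))
E
```

```text
time: 8.8
tool_pos: [0.4147, 0.0218, 0.19]
ee_rot: [3.14, 0.0, 1.521]
wrist_force: [0.6, 0.2, -4.5]
width: 0.0112
finger_force: 30.0
241 tip row 186 [0.6448 0.1661 0.184 ] 20up [0.6698 0.1685 0.175 ] 0.178
264 tip row 185 [0.6472 0.1099 0.184 ] 20up [0.6722 0.1121 0.175 ] 0.173
285 tip row 184 [0.6495 0.0612 0.184 ] 20up [0.6746 0.063  0.175 ] 0.177
308 tip row 182 [0.6543 0.006  0.184 ] 20up [0.6794 0.0072 0.175 ] 0.178
329 tip row 181 [ 0.6567 -0.0429  0.184 ] 20up [ 0.6819 -0.042   0.175 ] 0.175
352 tip row 180 [ 0.6591 -0.0986  0.184 ] 20up [ 0.6843 -0.0981  0.175 ] 0.175
```

```bash
python3 -m handwheel '[[[0,0,0.035],[0.3,-0.18,0],1],[[0,0,0.034],[0.5,-0.18,0],1],[[0,0,0],[0.5,-0.18,0],1],[[0,0,0],[0.5,-0.18,0],1],[[0,0,0],[0.5,-0.18,0],1]]'
python3 -m handwheel '[[[0,0,0],[0.5,-0.18,0],1],[[0,0,0],[0.5,-0.18,0],1],[[0,0,0],[0.5,-0.18,0],1],[[0,0,0],[0.5,-0.18,0],1],[[0,0,0],[0.5,-0.18,0],1]]'
python3 -m handwheel '[[[0,0,0],[0.5,0,0],1],[[0,0,0],[0,0,0],1],[[0,0,0],[0,0,0],1]]'
python3 - <<'E'
from h import *
p=snap('scene','s4')[0];q=snap('top','t4')[0]
a=cv2.resize(p[200:380,230:450,::-1],(660,540),interpolation=cv2.INTER_CUBIC)
cv2.imwrite('pics/m4.png',a)
cv2.imwrite('pics/t4c.png',q[100:320,200:400,::-1])
E
```

```text
time: 9.3
tool_pos: [0.5288, -0.0234, 0.1861]
ee_rot: [-3.137, -0.001, 1.629]
wrist_force: [-0.1, 0.1, -3.6]
width: 0.0108
finger_force: 30.0
time: 9.8
tool_pos: [0.6539, -0.0683, 0.1854]
ee_rot: [-3.136, -0.001, 1.629]
wrist_force: [0.5, 0.6, -3.8]
width: 0.0108
finger_force: 30.0
time: 10.1
tool_pos: [0.6781, -0.0684, 0.1853]
ee_rot: [-3.136, -0.001, 1.629]
wrist_force: [0.1, -0.4, -4.6]
width: 0.0106
finger_force: 30.0
```

View pics/m4.png

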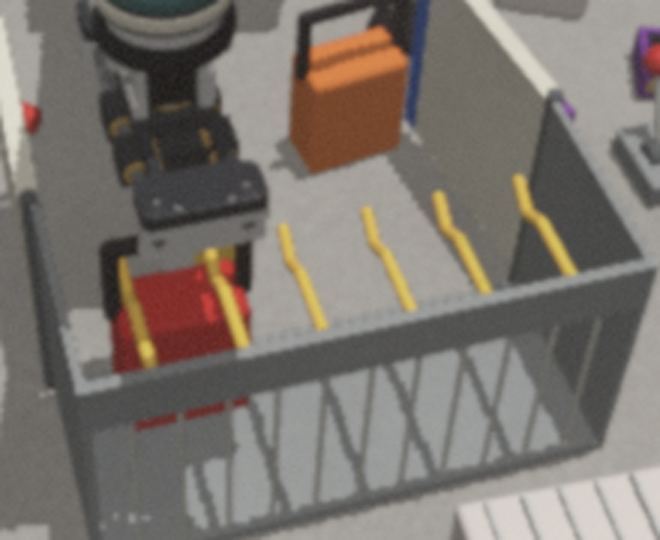

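The red tester is over the right-hand hook, with its posts at crop (112,285) and (245,280) straddling the rod tips at (125,262) and (210,255). I'll check the y-centring numerically.

```bash
python3 - <<'E'
from h import *
z=np.load('pics/s4.npz');p=z['p'].astype(int);W=cloud(z['d'],'scene')
r,g,b=p[...,0],p[...,1],p[...,2]
dk=(r<60)&(W[...,2]>.16)&(W[...,2]<.225)&(W[...,0]>.64)&(W[...,0]<.71)
for s in(-1,1):
    m=dk&(s*(W[...,1]+.0695)>.028)&(abs(W[...,1]+.0695)<.055)
    q=W[m];print('post',s,len(q),q.mean(0).round(4),q.min(0).round(4),q.max(0).round(4))
y=(r>150)&(r-b>70)&(g>100)&(W[...,2]>.16)&(W[...,2]<.2)
n,l,st,c=cv2.connectedComponentsWithStats(y.astype(np.uint8))
for i in range(1,n):
    if st[i,4]>25:
        q=W[l==i];f=q[q[:,0]<q[:,0].min()+.03];print('rod',st[i,4],f.mean(0).round(4),q[:,0].min().round(4))
E
```

```text
post -1 139 [ 0.6837 -0.1088  0.1974] [ 0.6765 -0.1147  0.1608] [ 0.6896 -0.0978  0.2211]
post 1 52 [ 0.6798 -0.0273  0.1807] [ 0.6774 -0.0304  0.1614] [ 0.6823 -0.0243  0.2019]
rod 141 [0.6574 0.1638 0.179 ] 0.6445
rod 146 [0.6615 0.1081 0.1786] 0.6489
rod 134 [0.6647 0.0596 0.1785] 0.6508
rod 138 [0.6682 0.0037 0.1787] 0.6563
rod 150 [ 0.6752 -0.044   0.1758] 0.663
rod 71 [ 0.7143 -0.0986  0.185 ] 0.6982
```

```bash
python3 -m handwheel '[[[0,0,0],[0.04,-0.04,-0.1],1],[[0,0,0],[0,0,-0.2],1],[[0,0,0],[0,0,-0.2],1],[[0,0,0],[0,0,-0.06],1],[[0,0,0],[0,0,0],1]]'
python3 -m handwheel '[[[0,0,0],[0,0,-0.06],1],[[0,0,0],[0,0,0],1]]'
```

```text
time: 10.7
tool_pos: [0.6803, -0.0698, 0.1588]
ee_rot: [-3.139, -0.001, 1.629]
wrist_force: [0.1, 0.7, -3.8]
width: 0.0113
finger_force: 30.0
time: 10.9
tool_pos: [0.6812, -0.0701, 0.1575]
ee_rot: [3.141, 0.0, 1.629]
wrist_force: [-0.8, 1.0, -3.6]
width: 0.011
finger_force: 30.0
```

```bash
python3 -m handwheel '[[[0,0,0],[0,0,-0.05],1],[[0,0,0],[0,0,0],1]]'; python3 -m handwheel '[[[0,0,0],[0,0,-0.05],1],[[0,0,0],[0,0,0],1]]'
```

```text
time: 11.1
tool_pos: [0.6812, -0.0702, 0.1549]
ee_rot: [-3.142, -0.0, 1.629]
wrist_force: [0.0, 0.9, -4.7]
width: 0.0107
finger_force: 30.0
time: 11.3
tool_pos: [0.6816, -0.0702, 0.1536]
ee_rot: [3.14, 0.0, 1.629]
wrist_force: [-0.0, 0.8, -1.0]
width: 0.0108
finger_force: 30.0
```

```bash
python3 -m handwheel '[[[0,0,0],[0,0,-0.02],1],[[0,0,0],[0,0,0],0.6],[[0,0,0],[0,0,0],0.6],[[0,0,0],[0,0,0],0.6],[[0,0,0],[0,0,0],0.6]]'; python3 -m handwheel '[[[0,0,0],[0,0,0],0.6],[[0,0,0],[0,0,0],0.6],[[0,0,0],[0,0,0.3],0.6],[[0,0,0],[0,0,0.5],0.6],[[0,0,0],[0,0,0.7],0.6]]'
python3 -m handwheel '[[[0,0,0],[0,0,0.5],0.5],[[0,0,0],[0,0,0],0.5]]'
python3 - <<'E'
from h import *
p=snap('scene','s5')[0]
a=cv2.resize(p[200:380,230:450,::-1],(660,540),interpolation=cv2.INTER_CUBIC)
cv2.imwrite('pics/m5.png',a)
E
```

```text
time: 11.8
tool_pos: [0.6812, -0.0702, 0.1514]
ee_rot: [3.141, -0.0, 1.629]
wrist_force: [-0.5, -0.6, -0.1]
width: 0.037
finger_force: 0.0
time: 12.3
tool_pos: [0.6803, -0.07, 0.2261]
ee_rot: [-3.138, -0.001, 1.629]
wrist_force: [-0.0, -0.8, 0.9]
width: 0.0373
finger_force: 0.0
time: 12.5
tool_pos: [0.6831, -0.0705, 0.2587]
ee_rot: [3.13, 0.003, 1.629]
wrist_force: [-1.0, -0.6, 0.4]
width: 0.0461
finger_force: 0.0
```

View pics/m5.png

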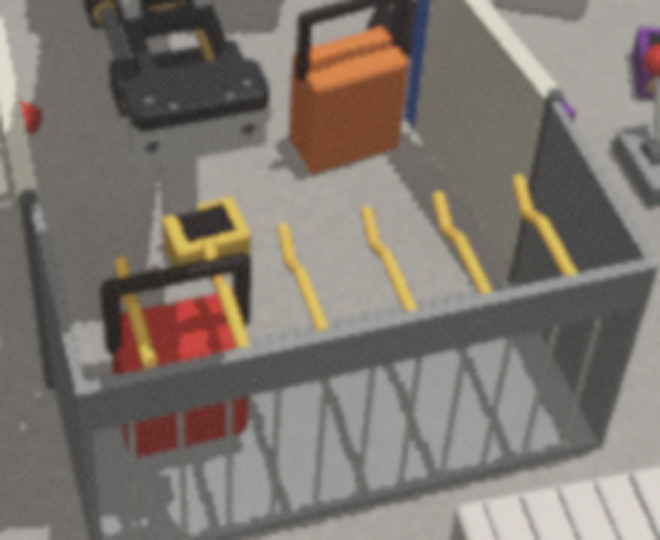

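The red tester hangs on hook 3, with its bar at crop (105–245,270) resting on both rods. The orange tester is next.

```bash
python3 -m handwheel '[[[0,0,0.04],[-0.53,0.37,0],0.4],[[0,0,0.038],[-0.53,0.37,0],0.4],[[0,0,0],[-0.53,0.37,0],0.4],[[0,0,0],[-0.53,0.37,0],0.4],[[0,0,0],[-0.53,0.37,0],0.4]]'; python3 -m handwheel '[[[0,0,0],[-0.53,0.37,0],0.4],[[0,0,0],[-0.53,0.37,0],0.4],[[0,0,0],[-0.53,0.37,0],0.4],[[0,0,0],[-0.53,0.37,0],0.4],[[0,0,0],[-0.49,0.39,0],0.4]]'
python3 -m handwheel '[[[0,0,0],[0,0,-0.3],0.4],[[0,0,0],[0,0,0],0.4],[[0,0,0],[0,0,0],0.4]]'
```

```text
time: 13.05
tool_pos: [0.5466, 0.023, 0.249]
ee_rot: [-3.138, -0.001, 1.751]
wrist_force: [0.6, 0.0, 0.5]
width: 0.0565
finger_force: 0.0
time: 13.55
tool_pos: [0.416, 0.1163, 0.2493]
ee_rot: [-3.138, -0.0, 1.751]
wrist_force: [0.8, 1.0, -0.2]
width: 0.0566
finger_force: 0.0
time: 13.85
tool_pos: [0.418, 0.1153, 0.2347]
ee_rot: [-3.138, 0.0, 1.751]
wrist_force: [-0.0, -0.4, -0.1]
width: 0.0565
finger_force: 0.0
```

```bash
python3 -m handwheel '[[[0,0,0],[0.03,0,-0.5],0.4],[[0,0,0],[0,0,-0.5],0.4],[[0,0,0],[0,0,-0.5],0.4],[[0,0,0],[0,0,-0.5],0.4],[[0,0,0],[0,0,-0.2],0.4]]'; python3 -m handwheel '[[[0,0,0],[0,0,0],1],[[0,0,0],[0,0,0],1],[[0,0,0],[0,0,0],1],[[0,0,0],[0,0,0],1],[[0,0,0],[0,0,0],1]]'; python3 -m handwheel '[[[0,0,0],[0,0,0],1],[[0,0,0],[0,0,0],1],[[0,0,0],[0,0,0],1],[[0,0,0],[0,0,0],1],[[0,0,0],[0,0,0],1]]'
```

```text
time: 14.35
tool_pos: [0.4187, 0.1148, 0.1234]
ee_rot: [-3.136, 0.0, 1.75]
wrist_force: [0.3, 0.3, 0.5]
width: 0.0566
finger_force: 0.0
time: 14.85
tool_pos: [0.4203, 0.1159, 0.1275]
ee_rot: [3.14, 0.0, 1.752]
wrist_force: [-0.0, 0.3, -0.3]
width: 0.02
finger_force: 0.0
time: 15.35
tool_pos: [0.4202, 0.1159, 0.1271]
ee_rot: [3.14, 0.0, 1.752]
wrist_force: [1.6, 0.1, 4.1]
width: 0.011
finger_force: 30.0
```

```bash
python3 -m handwheel '[[[0,0,0],[0,0,0.3],1],[[0,0,0],[0,0,0.4],1],[[0,0,0],[0,0,0.4],1],[[0,0,0],[0,0,0.4],1],[[0,0,-0.026],[0.2,0,0],1]]'; python3 -m handwheel '[[[0,0,-0.026],[0.5,0,0],1],[[0,0,-0.026],[0.5,0.05,0],1],[[0,0,0],[0.5,0.05,0],1],[[0,0,0],[0.5,0.05,0],1],[[0,0,0],[0.5,0.05,0],1]]'; python3 -m handwheel '[[[0,0,0],[0.5,0.05,0],1],[[0,0,0],[0.5,0.05,0],1],[[0,0,0],[0.5,0.05,0],1],[[0,0,0],[0.5,0.1,0],1],[[0,0,0],[0.26,0,0],1]]'; python3 -m handwheel '[[[0,0,0],[0,0,0],1],[[0,0,0],[0,0,0],1]]'
```

```text
time: 15.85
tool_pos: [0.4297, 0.1161, 0.2033]
ee_rot: [3.14, -0.0, 1.71]
wrist_force: [0.9, 0.8, -2.8]
width: 0.011
finger_force: 30.0
time: 16.35
tool_pos: [0.5544, 0.1259, 0.1991]
ee_rot: [-3.137, 0.0, 1.629]
wrist_force: [0.4, -1.1, -2.8]
width: 0.0109
finger_force: 30.0
time: 16.85
tool_pos: [0.6662, 0.139, 0.1959]
ee_rot: [-3.13, -0.001, 1.63]
wrist_force: [-3.3, 1.7, -8.2]
width: 0.011
finger_force: 30.0
time: 17.05
tool_pos: [0.6664, 0.1379, 0.1955]
ee_rot: [-3.133, 0.001, 1.629]
wrist_force: [1.9, -1.0, -18.5]
width: 0.011
finger_force: 30.0
```

The 18 N downward force means the case top (about 0.168) is touching the rods' undersides (0.166), because I lifted too high. I'll lower it.

```bash
python3 -m handwheel '[[[0,0,0],[0,0,-0.15],1],[[0,0,0],[0.03,0.03,-0.1],1],[[0,0,0],[0,0,0],1]]'
python3 - <<'E'
from h import *
p=snap('scene','s6')[0]
a=cv2.resize(p[200:380,230:450,::-1],(660,540),interpolation=cv2.INTER_CUBIC)
cv2.imwrite('pics/m6.png',a); print(robot.get_obs()['wrist_force'])
z=np.load('pics/s6.npz');p=z['p'].astype(int);W=cloud(z['d'],'scene')
r,g,b=p[...,0],p[...,1],p[...,2]
dk=(r<60)&(W[...,2]>.16)&(W[...,2]<.23)&(W[...,0]>.63)&(W[...,0]<.70)
for s in(-1,1):
    m=dk&(s*(W[...,1]-.1385)>.028)&(abs(W[...,1]-.1385)<.055)
    q=W[m];print('post',s,len(q),q.mean(0).round(4),q.min(0).round(4),q.max(0).round(4))
E
```

```text
time: 17.35
tool_pos: [0.6689, 0.1401, 0.1902]
ee_rot: [3.14, -0.0, 1.629]
wrist_force: [-0.4, 0.8, -3.0]
width: 0.0109
finger_force: 30.0
[-0.16058516 -0.50854292 -3.08977713]
post -1 117 [0.6708 0.0975 0.1984] [0.6659 0.0913 0.1602] [0.6754 0.1097 0.2205]
post 1 68 [0.6645 0.1792 0.1847] [0.659  0.1743 0.166 ] [0.6689 0.1855 0.2027]
```

View pics/m6.png

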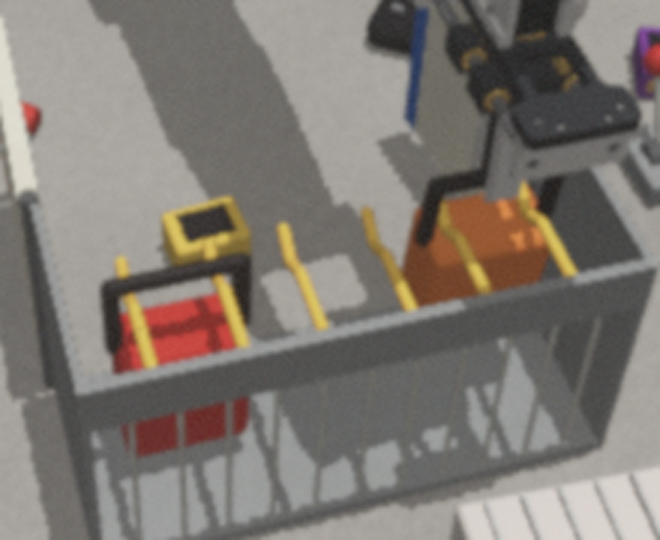

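The tester is free again and its posts straddle the rods. Now I'll lower it onto hook 1.

```bash
python3 -m handwheel '[[[0,0,0],[0,-0.03,-0.15],1],[[0,0,0],[0,0,-0.2],1],[[0,0,0],[0,0,-0.2],1],[[0,0,0],[0,0,-0.08],1],[[0,0,0],[0,0,0],1]]'; python3 -m handwheel '[[[0,0,0],[0,0,-0.05],1],[[0,0,0],[0,0,0],1]]'
```

```text
time: 17.9
tool_pos: [0.6692, 0.1383, 0.1579]
ee_rot: [3.141, 0.0, 1.629]
wrist_force: [-0.4, -0.2, -0.8]
width: 0.0111
finger_force: 30.0
time: 18.1
tool_pos: [0.6694, 0.1383, 0.1577]
ee_rot: [3.139, 0.0, 1.629]
wrist_force: [-2.8, -0.6, 6.0]
width: 0.0109
finger_force: 30.0
```

Seated, so I'll release.

```bash
python3 -m handwheel '[[[0,0,0],[0,0,0],0.6],[[0,0,0],[0,0,0],0.6],[[0,0,0],[0,0,0],0.6],[[0,0,0],[0,0,0],0.6],[[0,0,0],[0,0,0],0.6]]'; python3 -m handwheel '[[[0,0,0],[0,0,0],0.6],[[0,0,0],[0,0,0.3],0.6],[[0,0,0],[0,0,0.5],0.6],[[0,0,0],[0,0,0.7],0.6],[[0,0,0],[0,0,0.5],0]]'
python3 -m handwheel '[[[0,0,0],[-0.6,0,0],0],[[0,0,0],[-0.6,0.2,0],0],[[0,0,0],[-0.6,0.2,0],0],[[0,0,0],[-0.6,0.2,0],0],[[0,0,0],[-0.6,0.2,0],0]]'
python3 -m handwheel '[[[0,0,0],[-0.6,0.2,0],0],[[0,0,0],[0,0,0],0]]'
python3 - <<'E'
from h import *
p=snap('scene','s7')[0];q,d=snap('top','t7')
a=cv2.resize(p[140:380,230:450,::-1],(550,600),interpolation=cv2.INTER_CUBIC)
cv2.imwrite('pics/m7.png',a)
p=q.astype(int);W=cloud(d,'top');r,g,b=p[...,0],p[...,1],p[...,2]
v,u=np.mgrid[0:480,0:640]
m=(u>290)&(u<420)&(v>200)&(v<330)&(r>150)&(g>120)&(b<110)&(W[...,2]>.028)&(W[...,2]<.045)
q=W[m];print(cv2.minAreaRect((q[:,:2]*1000).astype(np.float32)))
E
```

```text
time: 18.6
tool_pos: [0.6691, 0.1383, 0.1546]
ee_rot: [-3.141, 0.0, 1.629]
wrist_force: [0.6, -0.4, 0.3]
width: 0.0377
finger_force: 0.0
time: 19.1
tool_pos: [0.6696, 0.1384, 0.259]
ee_rot: [3.138, -0.0, 1.629]
wrist_force: [0.1, 0.9, 0.8]
width: 0.0425
finger_force: 0.0
time: 19.6
tool_pos: [0.5182, 0.1787, 0.2566]
ee_rot: [3.139, -0.0, 1.629]
wrist_force: [-0.4, 1.2, 0.0]
width: 0.0818
finger_force: 0.0
time: 19.8
tool_pos: [0.4868, 0.1896, 0.2577]
ee_rot: [3.139, -0.001, 1.632]
wrist_force: [-0.4, -0.0, -0.9]
width: 0.0933
finger_force: 0.0
((512.767822265625, -16.123031616210938), (44.215423583984375, 58.7288932800293), 7.38986873626709)
```

View pics/m7.png

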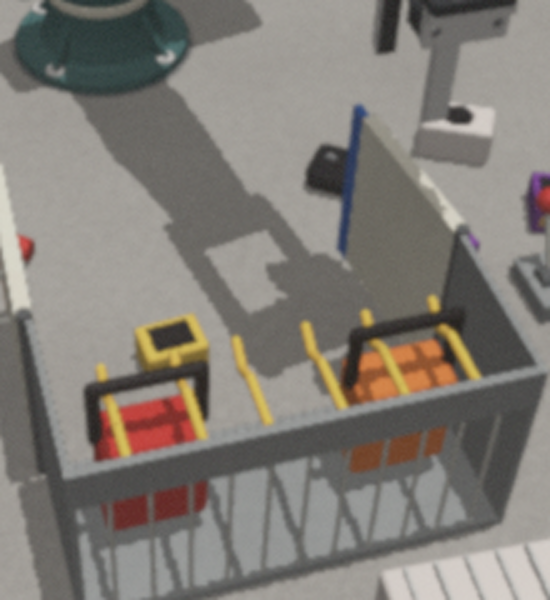

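Both testers are hung: red on hook 3, orange on hook 1. Before going for the pack I'll measure the true fingertip height.

```bash
python3 - <<'E'
from h import *
z=np.load('pics/s7.npz');W=cloud(z['d'],'scene');p=z['p'].astype(int)
m=(abs(W[...,0]-.487)<.08)&(abs(W[...,1]-.19)<.02)&(W[...,2]>.21)&(W[...,2]<.32)
v,u=np.where(m)
k=robot.calibration('scene');Ti=np.linalg.inv(k['extrinsics'])
def pj(P): q=k['mtx']@(Ti[:3,:3]@np.array(P)+Ti[:3,3]);return (q[:2]/q[2]).round(1)
for x in(.544,.534):
  for zz in(.233,.25,.26,.27,.28): print(x,zz,pj([x,.193,zz]))
for vv in range(v.min(),v.max()+1): 
    q=W[vv][m[vv]]
    f=q[q[:,0]>.5]
    if len(f) and vv>v.max()-14: print(vv,u[v==vv].min(),u[v==vv].max(),f.mean(0).round(3))
E
```

```text
0.544 0.233 [402.3 204.5]
0.544 0.25 [403.5 198.1]
0.544 0.26 [404.2 194.2]
0.544 0.27 [404.9 190.3]
0.544 0.28 [405.6 186.4]
0.534 0.233 [400.7 201.4]
0.534 0.25 [401.8 195. ]
0.534 0.26 [402.5 191.1]
0.534 0.27 [403.2 187.2]
0.534 0.28 [403.9 183.3]
176 399 410 [0.541 0.188 0.304]
177 399 410 [0.542 0.188 0.302]
178 399 409 [0.542 0.188 0.3  ]
179 399 409 [0.542 0.188 0.297]
180 399 409 [0.542 0.188 0.295]
181 399 409 [0.542 0.189 0.292]
182 398 409 [0.541 0.188 0.289]
183 398 408 [0.541 0.188 0.287]
184 398 408 [0.542 0.188 0.285]
185 398 408 [0.541 0.188 0.282]
186 398 408 [0.542 0.188 0.28 ]
187 398 407 [0.542 0.188 0.278]
188 397 403 [0.538 0.185 0.272]
189 397 397 [0.534 0.18  0.267]
```

```bash
python3 -m handwheel '[[[0,0,0.043],[0.1,-0.7,0],0],[[0,0,0],[0.1,-0.7,0],0],[[0,0,0],[0.1,-0.7,0],0],[[0,0,0],[0.1,-0.7,0],0],[[0,0,0],[0.1,-0.7,0],0]]'; python3 -m handwheel '[[[0,0,0],[0.02,-0.61,0],0],[[0,0,0],[0,0,-0.6],0],[[0,0,0],[0,0,-0.8],0],[[0,0,0],[0,0,-0.8],0],[[0,0,0],[0,0,-0.8],0]]'; python3 -m handwheel '[[[0,0,0],[0,0,-0.8],0],[[0,0,0],[0,0,-0.3],0],[[0,0,0],[0,0,-0.1],0],[[0,0,0],[0,0,0],0]]'
```

```text
time: 20.4
tool_pos: [0.5153, 0.011, 0.2553]
ee_rot: [3.141, 0.0, 1.696]
wrist_force: [0.5, 0.5, 0.3]
width: 0.094
finger_force: 0.0
time: 20.9
tool_pos: [0.5163, -0.0184, 0.1039]
ee_rot: [3.14, 0.001, 1.695]
wrist_force: [-0.1, -1.3, -0.1]
width: 0.0941
finger_force: 0.0
time: 21.3
tool_pos: [0.5157, -0.0178, 0.0447]
ee_rot: [-3.141, -0.0, 1.696]
wrist_force: [0.7, -0.1, -0.1]
width: 0.0942
finger_force: 0.0
```

```bash
python3 -m handwheel '[[[0,0,0],[-0.05,0.03,-0.4],0],[[0,0,0],[0,0,-0.3],0],[[0,0,0],[0,0,-0.15],0],[[0,0,0],[0,0,-0.1],0],[[0,0,0],[0,0,0],0]]'; python3 -m handwheel '[[[0,0,0],[0,0,0],1],[[0,0,0],[0,0,0],1],[[0,0,0],[0,0,0],1],[[0,0,0],[0,0,0],1],[[0,0,0],[0,0,0],1]]';  python3 -m handwheel '[[[0,0,0],[0,0,0],1],[[0,0,0],[0,0,0],1],[[0,0,0],[0,0,0],1]]'
```

```text
time: 21.8
tool_pos: [0.5133, -0.0159, -0.002]
ee_rot: [3.141, 0.0, 1.697]
wrist_force: [0.1, 0.1, 0.2]
width: 0.0939
finger_force: 0.0
time: 22.3
tool_pos: [0.5128, -0.0157, -0.0023]
ee_rot: [3.141, 0.0, 1.697]
wrist_force: [-0.0, 0.6, 0.5]
width: 0.0576
finger_force: 0.0
time: 22.6
tool_pos: [0.513, -0.0157, -0.0024]
ee_rot: [3.141, 0.0, 1.697]
wrist_force: [1.0, 0.2, 0.4]
width: 0.0447
finger_force: 30.0
```

```bash
python3 -m handwheel '[[[0,0,0],[0,0,0.5],1],[[0,0,0],[0,0,0.9],1],[[0,0,0],[0,0,0.9],1],[[0,0,0],[0,0,0.9],1],[[0,0,0],[0,0,0.9],1]]'; python3 -m handwheel '[[[0,0,0],[0,0,0.7],1],[[0,0,0],[0,-0.5,0],1],[[0,0,0],[0,-0.7,0],1],[[0,0,0],[0,-0.7,0],1],[[0,0,0],[0,-0.7,0],1]]'; python3 -m handwheel '[[[0,0,0],[0,-0.7,0],1],[[0,0,0],[0,-0.7,0],1],[[0,0,0],[0,-0.7,0],1],[[0,0,0],[0,-0.7,0],1],[[0,0,0],[0,-0.7,0],1]]';python3 -m handwheel '[[[0,0,0],[0,-0.69,0],1],[[0,0,0],[0,0,-0.5],1],[[0,0,0],[0,0,0],1]]'
```

```text
time: 23.1
tool_pos: [0.5118, -0.0155, 0.2035]
ee_rot: [-3.14, -0.0, 1.697]
wrist_force: [1.1, -0.4, -2.3]
width: 0.0449
finger_force: 30.0
time: 23.6
tool_pos: [0.5121, -0.1466, 0.2368]
ee_rot: [-3.14, -0.001, 1.697]
wrist_force: [0.1, -0.5, -2.5]
width: 0.0449
finger_force: 30.0
time: 24.1
tool_pos: [0.5121, -0.3218, 0.2364]
ee_rot: [-3.14, -0.002, 1.697]
wrist_force: [0.4, 0.3, -1.5]
width: 0.0446
finger_force: 30.0
time: 24.4
tool_pos: [0.5106, -0.3547, 0.207]
ee_rot: [-3.135, -0.008, 1.695]
wrist_force: [-0.4, -0.1, -2.7]
width: 0.0448
finger_force: 30.0
```

```bash
python3 -m handwheel '[[[0,0,0],[0,0,-0.8],1],[[0,0,0],[0,0,-0.9],1],[[0,0,0],[0,0,-0.9],1],[[0,0,0],[0,0,-0.8],1],[[0,0,0],[0,0,-0.4],1]]'; python3 -m handwheel '[[[0,0,0],[0,0,-0.1],1],[[0,0,0],[0,0,0],1],[[0,0,0],[0,0,0],1]]'
```

```text
time: 24.9
tool_pos: [0.5104, -0.352, 0.0178]
ee_rot: [-3.136, -0.006, 1.698]
wrist_force: [0.7, -0.2, -1.3]
width: 0.0447
finger_force: 30.0
time: 25.2
tool_pos: [0.5141, -0.3558, 0.0199]
ee_rot: [3.139, 0.003, 1.697]
wrist_force: [1.0, 0.6, -1.3]
width: 0.0446
finger_force: 30.0
```

```bash
python3 -m handwheel '[[[0,0,0],[0,0,-0.2],1],[[0,0,0],[0,0,0],1]]'; python3 -m handwheel '[[[0,0,0],[0,0,-0.1],1],[[0,0,0],[0,0,-0.05],1],[[0,0,0],[0,0,0],1]]'
```

```text
time: 25.4
tool_pos: [0.5126, -0.3551, 0.0075]
ee_rot: [3.142, -0.0, 1.697]
wrist_force: [-0.6, 0.7, -1.4]
width: 0.0453
finger_force: 30.0
time: 25.7
tool_pos: [0.513, -0.3555, 0.0016]
ee_rot: [3.141, 0.001, 1.697]
wrist_force: [-1.9, 0.7, 4.4]
width: 0.0446
finger_force: 30.0
```

```bash
python3 -m handwheel '[[[0,0,0],[0,0,0],0.3],[[0,0,0],[0,0,0],0.3],[[0,0,0],[0,0,0],0.3],[[0,0,0],[0,0,0],0.3],[[0,0,0],[0,0,0.6],0.4]]'; python3 -m handwheel '[[[0,0,0],[0,0,0.9],1],[[0,0,0],[0,0,0.9],1],[[0,0,0],[0,0,0.9],1],[[0,0,0],[0,0,0.9],1],[[0,0,0],[0,0,0.8],1]]'; python3 -m handwheel '[[[0,0,0],[-0.3,0.5,0],1],[[0,0,0],[-0.3,0.8,0],1],[[0,0,0],[-0.3,0.8,0],1],[[0,0,0],[0,0.8,0],1],[[0,0,0],[0,0.8,0],1]]'; python3 -m handwheel '[[[0,0,0],[0,0.8,0],1],[[0,0,0],[0,0.8,0],1],[[0,0,0],[0,0.8,0],1],[[0,0,0],[0,0.8,0],1],[[0,0,0],[0,0.8,0],1]]'; python3 -m handwheel '[[[0,0,0],[0,0.8,0],1],[[0,0,0],[0,0.8,0],1],[[0,0,0],[0,0.8,0],1],[[0,0,0],[0,0.8,0],1],[[0,0,0],[0,0,0],1]]'
python3 - <<'E'
from h import *
p=snap('top','t8')[0];d=np.load('pics/t8.npz')['d'];W=cloud(d,'top')
v,u=np.mgrid[0:480,0:640]
for n,m in(('L',(u>205)&(u<255)&(v>200)&(v<300)),('R',(u>355)&(u<400)&(v>198)&(v<300))):
    q=W[m&(W[...,2]>.19)&(W[...,2]<.205)]
    if len(q)>50: print(n,np.round(cv2.boxPoints(cv2.minAreaRect((q[:,:2]*1000).astype(np.float32))),1).tolist())
cv2.imwrite('pics/t8c.png',cv2.resize(p[120:320,180:500,::-1],(800,500)))
y=np.radians(3.2);cx=np.array([np.cos(y),np.sin(y)]);cy=np.array([-np.sin(y),np.cos(y)])
for nm,h,s,th0 in(('L',np.array([.597,.212]),1,1.45),('R',np.array([.613,-.148]),-1,1.75)):
    for th in np.linspace(th0,0,12):
        e=-s*cy*np.cos(th)-cx*np.sin(th); n=-cx*np.cos(th)+s*cy*np.sin(th)
        P=h+.14*e+.018*n; print(nm,round(th,2),P.round(3))
E
```

```text
time: 26.2
tool_pos: [0.5096, -0.3526, 0.0248]
ee_rot: [-3.134, -0.008, 1.697]
wrist_force: [0.3, -0.4, -0.0]
width: 0.0606
finger_force: 0.0
time: 26.7
tool_pos: [0.5127, -0.3552, 0.2527]
ee_rot: [3.14, 0.001, 1.697]
wrist_force: [0.7, -0.1, -0.0]
width: 0.0212
finger_force: 0.0
time: 27.2
tool_pos: [0.4671, -0.1688, 0.2502]
ee_rot: [3.141, 0.0, 1.696]
wrist_force: [-1.0, 0.2, 0.7]
width: 0.0003
finger_force: 0.0
time: 27.7
tool_pos: [0.4674, 0.0314, 0.2501]
ee_rot: [3.141, 0.0, 1.697]
wrist_force: [0.7, 0.3, 0.3]
width: 0.0005
finger_force: 0.0
time: 28.2
tool_pos: [0.4669, 0.1938, 0.2495]
ee_rot: [-3.141, -0.002, 1.703]
wrist_force: [0.3, -0.1, -0.2]
width: 0.0005
finger_force: 0.0
R [[415.6000061035156, -145.60000610351562], [416.0, -160.5], [610.9000244140625, -155.5], [610.5, -140.60000610351562]]
L 1.45 [0.456 0.205]
L 1.32 [0.458 0.187]
L 1.19 [0.463 0.169]
L 1.05 [0.47  0.151]
L 0.92 [0.479 0.135]
L 0.79 [0.49 0.12]
L 0.66 [0.503 0.107]
L 0.53 [0.517 0.095]
L 0.4 [0.533 0.086]
L 0.26 [0.551 0.079]
L 0.13 [0.568 0.074]
L 0.0 [0.587 0.071]
R 1.75 [ 0.481 -0.198]
R 1.59 [ 0.475 -0.177]
R 1.43 [ 0.472 -0.154]
R 1.27 [ 0.473 -0.132]
R 1.11 [ 0.477 -0.11 ]
R 0.95 [ 0.485 -0.089]
R 0.8 [ 0.496 -0.069]
R 0.64 [ 0.51  -0.052]
R 0.48 [ 0.526 -0.037]
R 0.32 [ 0.545 -0.024]
R 0.16 [ 0.566 -0.015]
R 0.0 [ 0.587 -0.009]
```

View pics/t8c.png

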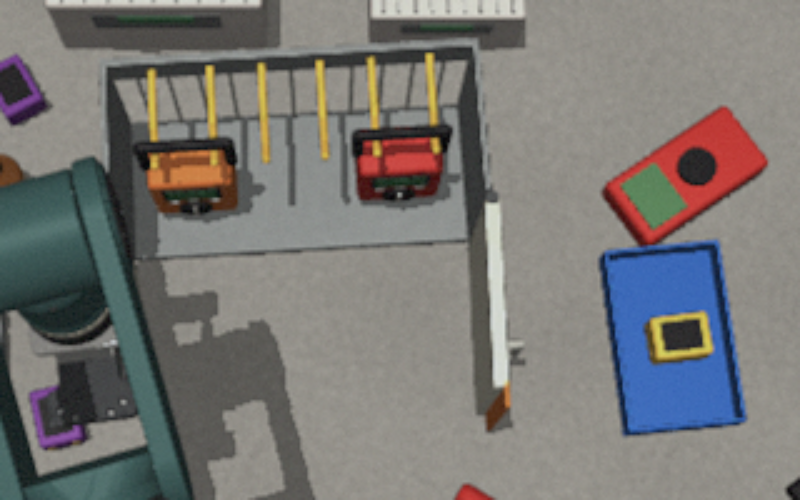

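The pack lies flat in the tray at crop (680,335), and both testers hang on their hooks. Now I'll go outside the left leaf and close it.

```bash
python3 -m handwheel '[[[0,0,0],[-0.2,0.5,0],1],[[0,0,0],[0,0.5,0],1],[[0,0,0],[0,0,0],1]]'; python3 -m handwheel '[[[0,0,0],[0,0,-0.6],1],[[0,0,0],[0,0,-0.6],1],[[0,0,0],[0,0,-0.6],1],[[0,0,0],[0,0,-0.5],1],[[0,0,0],[0,0,0],1]]'
```

```text
time: 28.55
tool_pos: [0.4576, 0.2404, 0.2498]
ee_rot: [-3.142, -0.0, 1.698]
wrist_force: [0.5, -0.1, -0.4]
width: 0.0003
finger_force: 0.0
time: 29.05
tool_pos: [0.4554, 0.2369, 0.1307]
ee_rot: [-3.133, 0.003, 1.695]
wrist_force: [-0.5, -0.1, 0.1]
width: 0.0004
finger_force: 0.0
```

```bash
python3 -m handwheel '[[[0,0,0],[0,-0.5,0],1],[[0,0,0],[0,-0.56,0],1],[[0,0,0],[0.12,-0.36,0],1],[[0,0,0],[0.12,-0.36,0],1],[[0,0,0],[0.2,-0.31,0],1]]'; python3 -m handwheel '[[[0,0,0],[0.2,-0.31,0],1],[[0,0,0],[0.27,-0.25,0],1],[[0,0,0],[0.27,-0.25,0],1],[[0,0,0],[0.34,-0.16,0],1],[[0,0,0],[0.34,-0.16,0],1]]'; python3 -m handwheel '[[[0,0,0],[0.2,-0.05,0],1],[[0,0,0],[0.2,-0.05,0],1],[[0,0,0],[0.2,-0.05,0],1],[[0,0,0],[0,0,0],1]]'
```

```text
time: 29.55
tool_pos: [0.4806, 0.134, 0.1373]
ee_rot: [3.138, -0.001, 1.696]
wrist_force: [-0.3, 1.7, 0.0]
width: 0.0002
finger_force: 0.7
time: 30.05
tool_pos: [0.5519, 0.0777, 0.1356]
ee_rot: [3.141, 0.0, 1.696]
wrist_force: [-0.2, 1.8, 0.0]
width: 0.0004
finger_force: 0.6
time: 30.45
tool_pos: [0.5805, 0.0712, 0.1347]
ee_rot: [-3.139, -0.0, 1.697]
wrist_force: [-2.0, -1.5, 0.8]
width: 0.0006
finger_force: 1.4
```

```bash
for i in 1; do python3 -m handwheel '[[[0,0,0],[0.08,0,0],1],[[0,0,0],[0,0,0],1]]'; python3 -m handwheel '[[[0,0,0],[0.08,0,0],1],[[0,0,0],[0,0,0],1]]'; done
```

```text
time: 30.65
tool_pos: [0.5802, 0.0711, 0.1348]
ee_rot: [-3.131, -0.0, 1.697]
wrist_force: [-13.6, -1.7, 5.6]
width: 0.0006
finger_force: 6.9
time: 30.85
tool_pos: [0.5799, 0.0711, 0.1348]
ee_rot: [-3.121, -0.001, 1.697]
wrist_force: [-25.4, -0.8, 10.1]
width: 0.0005
finger_force: 12.7
```

```bash
python3 -m handwheel '[[[0,0,0],[-0.4,0,0],1],[[0,0,0],[-0.6,0,0],1],[[0,0,0],[-0.6,0,0.4],1],[[0,0,0],[-0.4,-0.2,0.8],1],[[0,0,0],[0,-0.2,0.9],1]]'; python3 -m handwheel '[[[0,0,0],[0,0,0.4],1],[[0,0,0],[0,-0.7,0],1],[[0,0,0],[0,-0.8,0],1],[[0,0,0],[0,-0.8,0],1],[[0,0,0],[0,-0.8,0],1]]'; python3 -m handwheel '[[[0,0,0],[0,-0.8,0],1],[[0,0,0],[0,-0.8,0],1],[[0,0,0],[0,-0.8,0],1],[[0,0,0],[0,-0.5,0],1],[[0,0,0],[0,0,0],1]]'
python3 - <<'E'
from h import *
p,d=snap('scene','s9');q,_=snap('top','t9')
cv2.imwrite('pics/m9.png',np.hstack([cv2.resize(p[140:380,200:450,::-1],(400,400)),cv2.resize(q[120:300,180:400,::-1],(400,400))]))
print(robot.get_obs()['tool_pos'])
E
```

```text
time: 31.35
tool_pos: [0.486, 0.0515, 0.2402]
ee_rot: [-3.139, 0.0, 1.698]
wrist_force: [0.4, -0.8, 0.7]
width: 0.0005
finger_force: 0.0
time: 31.85
tool_pos: [0.4891, -0.1052, 0.2606]
ee_rot: [3.139, 0.002, 1.698]
wrist_force: [1.1, -0.6, -0.7]
width: 0.0001
finger_force: 0.0
time: 32.35
tool_pos: [0.4885, -0.2519, 0.2594]
ee_rot: [-3.141, 0.001, 1.692]
wrist_force: [0.1, 0.4, 0.0]
width: 0.0006
finger_force: 0.0
[ 0.48887896 -0.24879842  0.25995144]
```

View pics/m9.png

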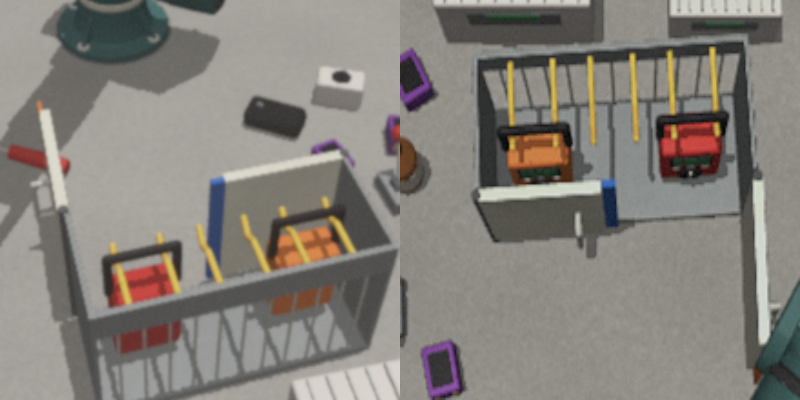

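The left leaf is shut. Now the right leaf.

```bash
python3 -m handwheel '[[[0,0,0],[-0.1,0,-0.6],1],[[0,0,0],[0,0,-0.6],1],[[0,0,0],[0,0,-0.6],1],[[0,0,0],[0,0,-0.6],1],[[0,0,0],[0,0,-0.1],1]]'; python3 -m handwheel '[[[0,0,0],[-0.1,0.5,0],1],[[0,0,0],[-0.1,0.5,0],1],[[0,0,0],[0,0.44,0],1],[[0,0,0],[0,0.45,0],1],[[0,0,0],[0,0.45,0],1]]'; python3 -m handwheel '[[[0,0,0],[0.12,0.43,0],1],[[0,0,0],[0.12,0.43,0],1],[[0,0,0],[0.25,0.37,0],1],[[0,0,0],[0.25,0.37,0],1],[[0,0,0],[0.35,0.28,0],1]]'; python3 -m handwheel '[[[0,0,0],[0.35,0.28,0],1],[[0,0,0],[0.2,0.1,0],1],[[0,0,0],[0.2,0.1,0],1],[[0,0,0],[0,0,0],1]]'
```

```text
time: 32.95
tool_pos: [0.4819, -0.2457, 0.1311]
ee_rot: [-3.136, -0.005, 1.699]
wrist_force: [-1.1, -0.6, -0.4]
width: 0.0006
finger_force: 0.0
time: 33.45
tool_pos: [0.4748, -0.1309, 0.1373]
ee_rot: [3.138, 0.003, 1.698]
wrist_force: [1.0, -3.0, -1.0]
width: 0.0008
finger_force: 0.8
time: 33.95
tool_pos: [0.529, -0.0363, 0.1375]
ee_rot: [3.139, 0.002, 1.698]
wrist_force: [-0.7, -2.1, 0.2]
width: 0.0004
finger_force: 0.7
time: 34.35
tool_pos: [0.5667, -0.0131, 0.1356]
ee_rot: [3.14, 0.0, 1.698]
wrist_force: [-1.1, 0.6, -0.3]
width: 0.0001
finger_force: 0.0
```

```bash
python3 -m handwheel '[[[0,0,0],[0.15,0.02,0],1],[[0,0,0],[0.08,0.02,0],1],[[0,0,0],[0,0,0],1]]'; python3 -m handwheel '[[[0,0,0],[0.1,0,0],1],[[0,0,0],[0,0,0],1]]'; python3 -m handwheel '[[[0,0,0],[0.1,0,0],1],[[0,0,0],[0,0,0],1]]'
```

```text
time: 34.65
tool_pos: [0.5776, -0.012, 0.135]
ee_rot: [3.141, 0.0, 1.696]
wrist_force: [0.7, -0.1, -0.0]
width: 0.0005
finger_force: 0.0
time: 34.85
tool_pos: [0.5826, -0.0119, 0.1349]
ee_rot: [3.141, 0.0, 1.696]
wrist_force: [0.3, 0.3, 0.0]
width: 0.0006
finger_force: 0.0
time: 35.05
tool_pos: [0.5853, -0.0117, 0.1349]
ee_rot: [-3.136, -0.001, 1.696]
wrist_force: [-6.9, -0.3, 2.3]
width: 0.0002
finger_force: 3.3
```

```bash
python3 -m handwheel '[[[0,0,0],[0.1,0,0],1],[[0,0,0],[0,0,0],1]]'; python3 -m handwheel '[[[0,0,0],[-0.6,0,0],1],[[0,0,0],[-0.7,0,0],1],[[0,0,0],[-0.7,0,0.5],1],[[0,0,0],[-0.7,0.4,0],1],[[0,0,0],[-0.7,0.7,0],1]]'; python3 -m handwheel '[[[0,0,0],[-0.15,0.8,0],1],[[0,0,0],[0,0.8,0],1],[[0,0,0],[0,0.8,0],1],[[0,0,0],[0,0.8,0],1],[[0,0,0],[0,0.8,0],1]]';  python3 -m handwheel '[[[0,0,0],[0,0.8,0],1],[[0,0,0],[0,0.8,0],1],[[0,0,0],[0,0.7,0],1],[[0,0,0],[0,0,0],1]]'
```

```text
time: 35.25
tool_pos: [0.5849, -0.0117, 0.135]
ee_rot: [-3.124, -0.002, 1.696]
wrist_force: [-21.5, 1.2, 9.3]
width: 0.0003
finger_force: 10.8
time: 35.75
tool_pos: [0.422, 0.0426, 0.1611]
ee_rot: [3.138, 0.001, 1.693]
wrist_force: [0.2, 0.9, 0.4]
width: 0.0003
finger_force: 0.0
time: 36.25
tool_pos: [0.4149, 0.2451, 0.1605]
ee_rot: [3.14, -0.0, 1.697]
wrist_force: [-0.4, -0.2, 0.9]
width: 0.0003
finger_force: 0.0
time: 36.65
tool_pos: [0.4143, 0.362, 0.1595]
ee_rot: [-3.142, -0.001, 1.701]
wrist_force: [-0.1, 0.2, 0.1]
width: 0.0004
finger_force: 0.0
```

```bash
python3 - <<'E'
from h import *
p,d=snap('scene','s10');q,d2=snap('top','t10')
cv2.imwrite('pics/m10.png',np.hstack([cv2.resize(p[140:380,200:500,::-1],(400,400)),cv2.resize(q[120:320,120:400,::-1],(400,400))]))
print(robot.get_obs()['tool_pos'])
z=np.load('pics/s10.npz')
for n,pp,W in(('s',p,cloud(d,'scene')),('t',q,cloud(d2,'top'))):
    pp=pp.astype(int);m=(pp[...,0]>120)&(pp[...,1]<70)&(abs(W[...,1]-.36)<.04)&(abs(W[...,0]-.48)<.08)&(W[...,2]>.06)
    if m.any(): print(n,m.sum(),W[m].mean(0))
E
```

```text
[0.41470879 0.35861778 0.15970635]
s 47 [0.47165297 0.35398359 0.10157902]
t 21 [0.46768097 0.35386025 0.10432082]
```

View pics/m10.png

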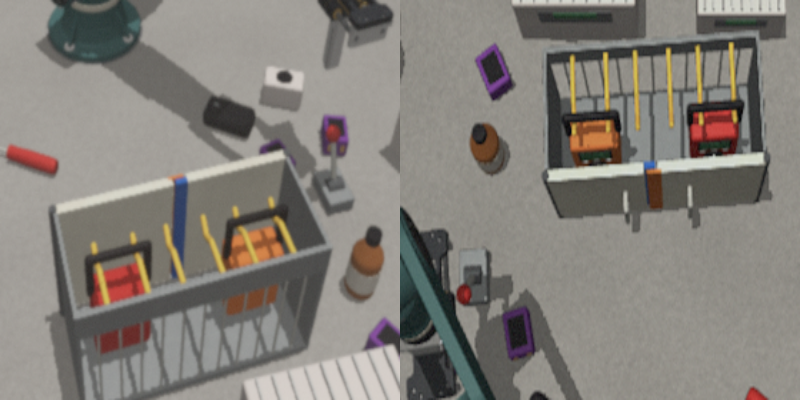

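Both leaves are shut, with the orange strip lapping over the blue edge at crop (653,185). Now I'll throw the switch lever.

```bash
python3 -m handwheel '[[[0,0,0],[0,0,-0.6],1],[[0,0,0],[0,0,-0.7],1],[[0,0,0],[0,0,-0.6],1],[[0,0,0],[0,0,0],1]]'; python3 -m handwheel '[[[0,0,0],[0.35,0.02,0],1],[[0,0,0],[0.35,0.02,0],1],[[0,0,0],[0.35,0.02,0],1],[[0,0,0],[0.35,0.02,0],1],[[0,0,0],[0.3,0.02,0],1]]'; python3 -m handwheel '[[[0,0,0],[0.2,0.02,0],1],[[0,0,0],[0.15,0,0],1],[[0,0,0],[0,0,0],1]]'
```

```text
time: 37.15
tool_pos: [0.412, 0.3547, 0.0602]
ee_rot: [-3.133, 0.005, 1.695]
wrist_force: [0.2, -0.5, 0.9]
width: 0.0007
finger_force: 0.0
time: 37.65
tool_pos: [0.5016, 0.3628, 0.0678]
ee_rot: [3.139, -0.001, 1.695]
wrist_force: [-0.4, -0.4, -0.6]
width: 0.0004
finger_force: 0.5
time: 37.95
tool_pos: [0.5184, 0.364, 0.0658]
ee_rot: [3.14, -0.0, 1.696]
wrist_force: [-0.3, -0.2, 0.7]
width: 0.0006
finger_force: 0.0
```

```bash
python3 -m handwheel '[[[0,0,0],[0.15,0,0],1],[[0,0,0],[0,0,0],1]]';  python3 -m handwheel '[[[0,0,0],[0.1,0,0],1],[[0,0,0],[0,0,0],1]]'; python3 -m handwheel '[[[0,0,0],[0.1,0,0],1],[[0,0,0],[0,0,0],1]]'
```

```text
time: 38.15
tool_pos: [0.5199, 0.3642, 0.0653]
ee_rot: [-3.131, 0.0, 1.698]
wrist_force: [-11.0, -2.0, 5.6]
width: 0.0002
finger_force: 5.7
time: 38.35
tool_pos: [0.52, 0.3641, 0.0653]
ee_rot: [-3.121, 0.001, 1.699]
wrist_force: [-21.6, -2.8, 12.0]
width: 0.0002
finger_force: 11.1
time: 38.55
tool_pos: [0.5201, 0.3641, 0.0653]
ee_rot: [-3.111, 0.001, 1.701]
wrist_force: [-33.3, -3.8, 17.4]
width: 0.0002
finger_force: 16.7
```

The lever is at its stop. I'll retreat and verify.

```bash
python3 -m handwheel '[[[0,0,0],[-0.6,0,0],1],[[0,0,0],[-0.8,0,0],1],[[0,0,0],[-0.5,0,0.6],1],[[0,0,0],[-0.5,0,0.9],1],[[0,0,0],[-0.5,0.5,0.9],1]]'; python3 -m handwheel '[[[0,0,0],[-0.5,0.5,0.4],1],[[0,0,0],[-0.5,0.5,0],1],[[0,0,0],[-0.4,0.5,0],1],[[0,0,0],[0,0,0],1],[[0,0,0],[0,0,0],1]]'
python3 - <<'E'
from h import *
p,d=snap('scene','s11');q,d2=snap('top','t11')
cv2.imwrite('pics/m11.png',cv2.resize(q[110:350,120:500,::-1],(760,480)))
pp=p.astype(int);W=cloud(d,'scene');m=(pp[...,0]>120)&(pp[...,1]<70)&(abs(W[...,1]-.36)<.04)&(abs(W[...,0]-.5)<.08)&(W[...,2]>.06)
print(W[m].mean(0))
E
```

```text
time: 39.05
tool_pos: [0.3922, 0.3847, 0.1799]
ee_rot: [3.141, 0.001, 1.695]
wrist_force: [0.6, 0.6, -0.0]
width: 0.0004
finger_force: 0.0
time: 39.55
tool_pos: [0.3232, 0.4612, 0.1983]
ee_rot: [3.141, 0.0, 1.698]
wrist_force: [-0.7, -0.2, 0.1]
width: 0.0008
finger_force: 0.0
[0.54945523 0.35836201 0.09875754]
```

View pics/m11.png

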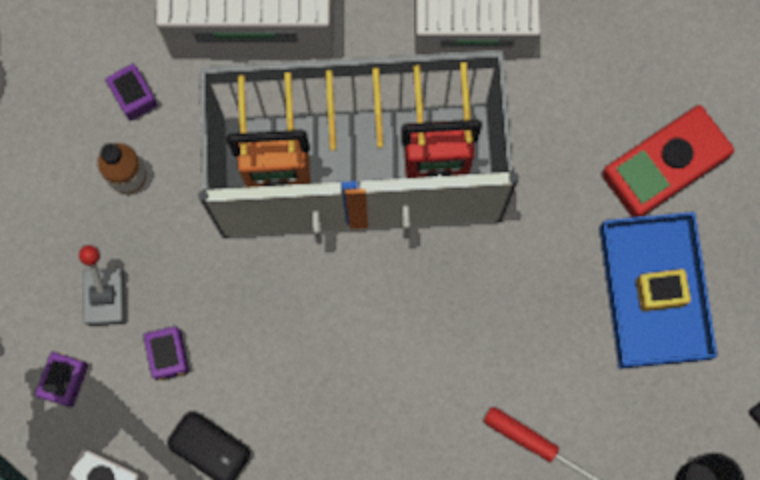

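The final picture shows everything done: testers hung at (270,150) and (440,145), leaves shut and lapped at (352,205), lever thrown with the ball at (89,255), and the pack in the tray at (664,289). I'm handing it in.

```bash
python3 -c "
from bench import robot
print(robot.close_job())"
```

```text
the job is handed in; nothing more can be done
None
```

I handed the job in with the red and orange testers hung on their own hooks, the yellow pack in the tray, the leaves shut and lapped (blue edge first), and the lever thrown on; no green tester or second yellow pack was there.

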